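# Snap a heel lift home and prove it with a pull

## Task

Take the large oblong heel lift from the wooden rack, lay it square over the upturned shoe's heel (edges in line, either way round) and press it down, with no more than about 30 N, until it snaps in and it sits fully home. Then, still gripping only the lift, pull it straight up with rising force to 15 N and keep it there for a second to prove that it holds, never pulling with more than 18 N. Let the shoe settle back down, let go of the lift where it sits, and leave everything else on the counter alone.

Things in the scene. Friction and masses are not known exactly. Their poses are not given: they have to be found in the camera images.
- lift_center (a point): Centre of the lift to be fitted: a dark rubber block 50 mm (its x) by 38 mm (its y) by 22 mm high (z up) with a thin tan line round its lower edge. This point lies 11 mm above the underside and 11 mm below the top. At the start its tongue hangs in one of the rack's three slots, its underside resting on the rack's top.
- heel_seat (a point): Centre of the top face of the upturned shoe's heel, 165 mm above the counter: a flat tan face 46 mm (x, to the toe) by 34 mm (y) with a slot 26.5 mm (x) by 20.5 mm (y), chamfered 2 mm, in its middle; z up. The heel goes 45 mm straight down from here with the same outline. When home the lift's underside lies on this face, so that the lift's centre is 11 mm above this point.
- socket (a point): Point 14 mm below the heel face, in the middle of the slot, between two spring claws. They resist the tongue from 15 mm above home on, with a force that rises from 5 N to at most 8 to 14 N, then draw it in from about 4 mm above, by which a light shoe may rise to meet it. Snapped in, they hold it against more than 24 N with less than 1.5 mm of play; a tongue not pushed past them comes straight out again.
- shoe (a joint): Height in m by which the shoe has risen on the jack (0 = resting on its stop, at most 0.02). Pushing down it is rigid. It rises when the upward pull exceeds the shoe's own weight (not known, 2.7 to 12 N) and then by 0.83 mm for each further newton; it sinks back by itself. Side force on the lift counts towards the pull.
- jack: Steel shoe jack fixed to the counter: a base plate 110 by 90 mm with a sprung post that carries the shoe, sole up, straight above it. Origin on the counter under the middle of the heel; x points along the shoe to the toe, which reaches 220 mm out and no higher than the heel face; the shoe is up to 80 mm wide.
- rack: Light wooden block fixed to the counter, 210 mm (x) by 62 mm (y) by 42 mm high, with three slots 31 mm (x) by 25 mm (y), 37 mm deep, 70 mm apart along its x; origin under its middle. Each slot holds one lift, in any order.
- lift: The same lift, about 80 g; origin at the middle of its underside. From there a flat steel snap tongue stands down 33 mm, 25 mm wide (x): 19 mm thick (y) at the root, 8 mm at the neck, then a barbed head 18 mm thick, widest 17.5 to 18 mm below the underside, tapering below that to a 4 mm thick nose, 16 mm wide.
- round_lift: Bystander in the rack: round rubber lift 38 mm across and 14 mm high; origin at the middle of its underside.
- square_lift: Bystander in the rack: square rubber lift 34 by 34 mm, 14 mm high; origin at the middle of its underside.
- polish_tin: Bystander: flat round tin, 68 mm across, 26 mm high; origin under its middle.
- cream_jar: Bystander: small glass jar, 48 mm across, 48 mm high; origin under its middle.
- hammer: Bystander: hammer lying on the counter.
- brush: Bystander: flat glue brush lying on the counter.
- bell: Bystander: brass counter bell, 72 mm across, 54 mm high.
- tack_pot: Bystander: open metal pot, 72 mm across, 50 mm high.
Things that resemble listed ones, but are neither listed nor needed, are in the scene too. What is shaped like the lift but pink, red or turquoise is not meant.

How it is judged:
By the outcome, as a careful person would: the job done as asked, in the order asked, and still so for the second after the job is handed in, with the robot touching nothing.
It also fails if it takes over 61 s, if anything falls off the work surface, if the arm or the gripper's body presses on something with over 40 N, if the wrist force passes 120 N, or if a joint passes its speed limit or range.

## Robot

A 6-joint arm with a two-finger parallel gripper is mounted at the origin on the work surface. World frame = base frame: x ahead of the robot, y to its left, z up, the work surface at z = 0. Lengths are in m, angles in rad, forces in N, time in s.
With the tool pointing down it reaches from about 0.275 to 0.725 m from the base axis. Payload 5.6 kg.
Tool frame: the origin (TCP) lies at the very end of the fingers, on their centre line; the grasp point (between the pads) lies 19 mm behind it; z points along the fingers, y is the direction in which the jaws open and shut (so a half turn about z gives the same grasp; the last joint's range is limited). The gripper opens to 85 mm and grips with 20 to 120 N. Pads are 22 mm wide; open, the fingers measure 114 mm over their backs; the gripper's body (76 mm by 85 mm) begins 54 mm behind the grasp point. The pads swing forward as they close: fully open they stand 13 mm farther back than shut.
Start: joints at [-0.93, 0.255, 0.108, 0, -1.424, -0.285], TCP at [0.192, -0.516, 0.231] pointing down, gripper open.
Joint ranges: [-2.95, 2.95], [-1.21, 1.97], [-1.09, 1.5], [-2.87, 1.71], [-2.94, -0.07], [-3.05, 3.05]. Speed limits (rad/s): [2.57, 2.57, 3.14, 3.14, 3.14, 3.14].

## Interface

Orientations are given as a unit quaternion [w, x, y, z].
In Python, from bench import env, grab_frame, camera_model gives the robot as it stands. The module is installed in compiled form; this text tells all that it offers.
- The arm moves only by the tool play_rows, never from a script. Its argument "moves" is a list of rows, each a list of 7 numbers: the turn, a rotation vector about the tool's x, y, z in units of 8 degrees (1.0 is 8 degrees), then the shift along the tool's x, y, z in units of 30 mm (1.0 is 30 mm), then the finger opening in mm, from 0 to 85.4. In form: [[rx, ry, rz, dx, dy, dz, fingers], ...]. A call has 1 to 10 rows; each row is the pose to reach, as a shift and turn from the pose commanded when the call began, along the tool's axes at that moment; what a row does not reach only later rows make up. A row lasts 1/10 s, in which the tool goes at most 50 mm and 8.59 degrees, less where a joint would pass 70% of its speed; a pose out of reach is approached as far as the arm can. A call with a gripper value outside its range is refused whole. The fingers move at their own pace and stop on an object; the grip force is fixed at half the most. Time passes only in rows, so rows that repeat a pose let the fingers close. It gives the time, the measured TCP pose, the force and the opening at its end, in the units of the state.
- env.state(): the state, without advancing time (a new reading comes with each control period).
- grab_frame(name): name is "side" or "top"; returns (picture, depth): 400x640x3 uint8, red, green, blue; 400x640 float32, m along the optical axis (not along the pixel's ray), 0 where there is no reading.
- camera_model(name): a dict with "fx", "fy", "cx", "cy" (pixels), "k1" (the pictures are not rectified: a ray, as slopes to the right and down, at radius r is drawn at 1 + k1 r^2 times it, then the intrinsics apply), "world_to_cam" (4x4, takes a point from world to camera coordinates). Camera axes: x right, y up, looking along -z (the intrinsics and any distortion apply to the point x, -y, -z); pixel columns grow to the right and rows downward; lengths in m; the calibration is good to about 2 mm. A picture is of the moment at which its call begins. camera_model takes no time and is no camera call.
- env.job_done(): hands the job in, once; it reports no verdict.
The state is a dict: "time_s": time; "joint_positions": joint angles; "qd": joint speeds; "joint_torque": joint torques, N m; "eef_pos": TCP position; "orientation": TCP orientation; "wrist_force": force on the tool from outside, world axes, zero at the start; "ft_torque": the same for the moment, N m; "grip_width": finger opening in m.
Only numpy, scipy, OpenCV 4.12 (cv2) and the standard library are available. Lean on these libraries where they do the work, as an engineer would, in place of code of your own. Each camera call takes 0.05 s, during which the arm holds its last target. There are 200 camera calls.

## Working session

There is one attempt and no reset: what is moved stays moved. The work goes in short steps, Python scripts to look and compute and a tool call to move; the robot and the scene stay as the last step left them, time stands still between calls to the robot, and variables do not carry over. Pictures are saved under pics/ and viewed, about 8 in all and at most 12, crops included, and the job is handed in when it is done.

Besides the shell and the picture viewer there is one more tool, called as a command line: name --pt "numbers of a row" for each row, then --argument value for the rest. play_rows: Moves the arm, as the interface text tells. Its arguments: {"type":"object","properties":{"moves":{"type":"array"}},"required":["moves"]}

```bash
mkdir -p pics; cat > h.py <<'E'
import numpy as np, cv2
from bench import env, grab_frame, camera_model
def cast(cam,u,v,z):
    m=camera_model(cam); x=(u-m["cx"])/m["fx"]; y=(v-m["cy"])/m["fy"]
    a,b=x,y
    for _ in range(20):
        s=1+m["k1"]*(a*a+b*b); a,b=x/s,y/s
    T=np.array(m["world_to_cam"]); R=T[:3,:3]; o=-R.T@T[:3,3]
    d=R.T@np.array([a,-b,-1.0])
    return o+d*(z-o[2])/d[2]
def pt(cam,u,v,dep):
    m=camera_model(cam); x=(u-m["cx"])/m["fx"]; y=(v-m["cy"])/m["fy"]
    a,b=x,y
    for _ in range(20):
        s=1+m["k1"]*(a*a+b*b); a,b=x/s,y/s
    T=np.array(m["world_to_cam"]); R=T[:3,:3]
    return R.T@(np.array([a*dep,-b*dep,-dep])-T[:3,3])
def proj(cam,p):
    m=camera_model(cam); T=np.array(m["world_to_cam"]); c=T[:3,:3]@np.array(p)+T[:3,3]
    a,b=c[0]/-c[2],-c[1]/-c[2]; s=1+m["k1"]*(a*a+b*b)
    return m["fx"]*a*s+m["cx"],m["fy"]*b*s+m["cy"]
E
python3 - <<'E'
from h import *
for c in("top","side"):
    i,d=grab_frame(c); cv2.imwrite(f"pics/{c}0.png",i[:,:,::-1]); np.save(f"{c}0.npy",d)
    m=camera_model(c); print(c,m["fx"],m["fy"],m["cx"],m["cy"],m["k1"]); T=np.array(m["world_to_cam"]); print(np.round(T,3).tolist(), -T[:3,:3].T@T[:3,3])
print(env.state())
E
```

```text
top 415.01873880074476 415.01873880074476 310.43518322345886 203.72416548960848 0.005144531822121828
[[-0.007, -1.0, -0.01, 0.008], [0.994, -0.008, 0.11, -0.556], [-0.11, -0.009, 0.994, -1.181], [0.0, 0.0, 0.0, 1.0]] [ 0.42307448 -0.00691142  1.23490937]
side 427.50867077846056 427.50867077846056 321.29211547801305 203.5163090555892 -0.021915072797740024
[[0.991, -0.13, -0.007, -0.523], [0.09, 0.65, 0.755, -0.154], [-0.094, -0.749, 0.656, -1.186], [0.0, 0.0, 0.0, 1.0]] [ 0.42112874 -0.85680096  0.89024711]
{'time_s': 0.1, 'joint_positions': array([-9.30444723e-01,  2.55668059e-01,  1.07137355e-01, -4.10182441e-04,
       -1.42390804e+00, -2.84596805e-01]), 'qd': array([ 0.0018856 , -0.00213962,  0.00315304,  0.00256717, -0.00064242,
       -0.00145106]), 'joint_torque': array([-2.50699428e-03, -3.87603128e+01,  2.38472897e+01,  5.37796184e+00,
       -3.80814090e-03, -1.08769262e-05]), 'eef_pos': array([ 0.19145433, -0.51512834,  0.23049985]), 'orientation': array([-1.84845149e-04, -1.76911094e-01,  9.84226473e-01,  8.25448810e-04]), 'wrist_force': array([ 0.55436807,  0.31796982, -0.07323423]), 'ft_torque': array([-0.01856773,  0.00288879,  0.0283411 ]), 'grip_width': 0.08534187733384398}
```

View pics/top0.png

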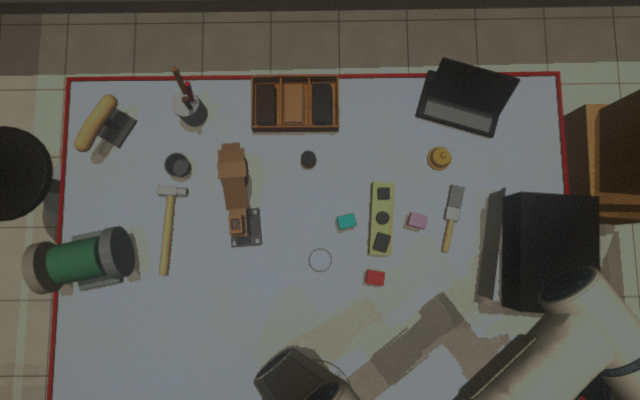

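View pics/side0.png

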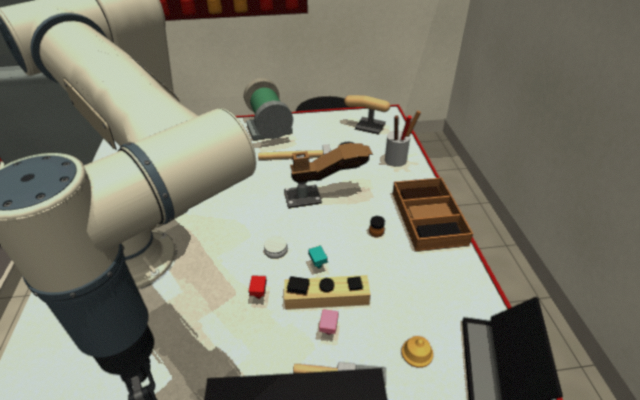

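Top view: the rack is at (382,218), with dark lifts at (383,194), (382,218) and (381,242). The shoe heel is at (237,222). The decoys are turquoise (346,222), pink (418,220) and red (375,278). Other dark items are the jar (308,159) and the dark tray compartments. The likely choice is (381,242), the largest dark block in the rack; next is a close crop to check it.

```bash
python3 - <<'E'
from h import *
t=cv2.imread("pics/top0.png"); s=cv2.imread("pics/side0.png"); d=np.load("top0.npy")
r=lambda i,x,y,w,h:cv2.resize(i[y:y+h,x:x+w],(400,300),interpolation=cv2.INTER_CUBIC)
g=lambda i:np.clip(i.astype(float)*1.6,0,255).astype(np.uint8)
cv2.imwrite("pics/c1.png",np.vstack([np.hstack([g(r(t,342,175,80,90)) if 0 else g(r(t,330,175,112,84)),r(s,270,265,112,84)]),np.hstack([g(r(t,200,196,80,60)),r(s,270,135,112,84)])]))
for u,v in [(383,194),(382,218),(381,242),(389,230),(237,216),(237,222),(237,228),(230,216),(235,190),(233,150),(345,350)]:
    print(u,v,d[v,u],np.round(pt("top",u,v,d[v,u]),3))
E
```

```text
383 194 1.1880143 [ 0.58  -0.204  0.055]
382 218 1.1786165 [ 0.511 -0.199  0.057]
381 242 1.1611122 [ 0.443 -0.193  0.067]
389 230 1.191629 [ 0.478 -0.221  0.04 ]
237 216 1.0746933 [0.511 0.193 0.165]
237 222 1.0868523 [0.497 0.196 0.151]
237 228 1.0836265 [0.481 0.195 0.153]
230 216 1.0748184 [0.511 0.211 0.165]
235 190 1.107502 [0.583 0.204 0.14 ]
233 150 1.1049105 [0.688 0.208 0.155]
345 350 1.1918846 [ 0.136 -0.092  0.003]
```

View pics/c1.png

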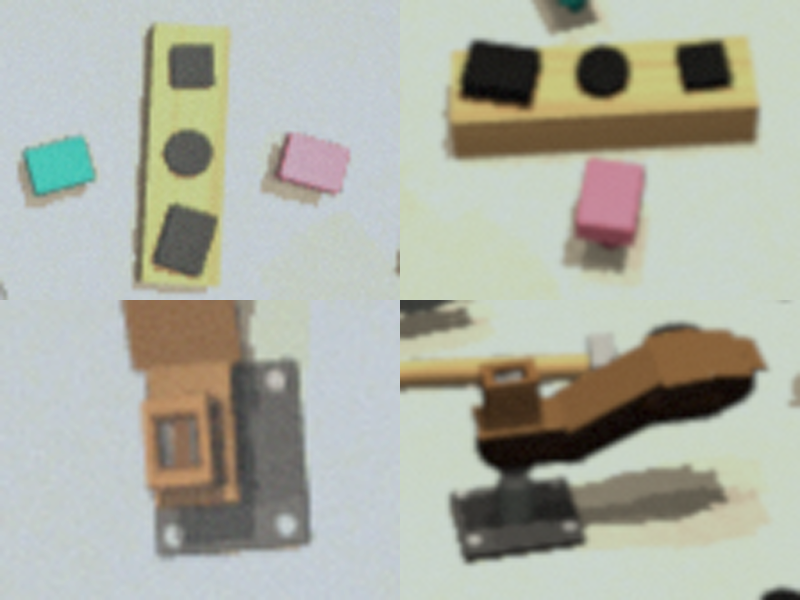

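The crop shows the oblong black lift at (381,242), turned a little in its slot, and beside it the round and square ones. The heel with its slot is at (237,222). I measure both now.

```bash
cat >> h.py <<'E'
def heights(cam,d):
    v,u=np.mgrid[0:400,0:640]; P=pt_arr(cam,u.ravel(),v.ravel(),d.ravel()); return P.reshape(400,640,3)
def pt_arr(cam,u,v,dep):
    m=camera_model(cam); x=(u-m["cx"])/m["fx"]; y=(v-m["cy"])/m["fy"]; a,b=x,y
    for _ in range(20):
        s=1+m["k1"]*(a*a+b*b); a,b=x/s,y/s
    T=np.array(m["world_to_cam"]); return (np.stack([a*dep,-b*dep,-dep],1)-T[:3,3])@T[:3,:3]
def rect(cam,mask,z,box):
    x,y,w,h=box; M=np.zeros_like(mask,np.uint8); M[y:y+h,x:x+w]=mask[y:y+h,x:x+w]*255
    c=max(cv2.findContours(M,cv2.RETR_EXTERNAL,cv2.CHAIN_APPROX_NONE)[0],key=cv2.contourArea)[:,0]
    P=np.array([cast(cam,a,b,z)[:2] for a,b in c])
    (cx,cy),(a,b),th=cv2.minAreaRect((P*1000).astype(np.float32))
    if a<b: a,b,th=b,a,th+90
    return cx,cy,a,b,(th+90)%180-90
E
python3 - <<'E'
from h import *
for cam,lb,hb in (("top",(366,228,32,28),(215,195,45,50)),("side",(282,272,30,24),(285,145,35,30))):
    N=4 if cam=="top" else 4
    for k in range(3):
        i,d=grab_frame(cam); P=heights(cam,d); Z=P[:,:,2]
        g=i.max(2)
        print(cam,"lift colour",np.round(rect(cam,g<(75 if cam=="top" else 50),.064,lb),1))
        sel=(Z>.160)&(Z<.172)
        print("  heel depth",np.round(rect(cam,sel,.165,hb),1), "z",np.median(Z[hb[1]:hb[1]+hb[3],hb[0]:hb[0]+hb[2]][sel[hb[1]:hb[1]+hb[3],hb[0]:hb[0]+hb[2]]]))
        x,y,w,h=hb
        if k==0:
            print(np.round(Z[y:y+h:2,x:x+w:2]*1000).astype(int))
            x,y,w,h=lb; print(g[y:y+h:2,x:x+w:2]); print(np.round(Z[y:y+h:2,x:x+w:2]*1000).astype(int))
E
```

```text
top lift colour [ 443.5 -194.2   48.9   39.2  -18. ]
  heel depth [491.2 198.1  46.   34.4   4.9] z 0.16531914083508903
[[   0   -1    5   -1   -2  140  138  138  135  136  139  138  134  136
   135  136    0    1    1    2   -2   -6    1]
 [   2    1   -1    0   -2  134  137  138  137  133  135  136  136  132
   132  134    2    0   -1    3    2    3    0]
 [  -1   -3    0   -3    2  131  132  131  131  132  132  129  134  132
   133  130    1    4   -3   -2   -1    3    3]
 [  -2   -2    1    1    4  129  129  129  133  128  132  131  129  131
   130  125  127   -1    6    2    2    7    4]
 [  -1    0   -1   -1   -3   -1  129  130  128  127  129  126  127  124
   126  126  123    3   -1    2   -1   -3    4]
 [   2   -2    2    1   -3    3  125  124  124  126  123  127  125  121
   126  126  124    2    1   -1   -3    2    0]
 [  -2    0    1    1    3    0  122  120  126  123  125  122  123  121
   122  118  118    0    3   -3    0    1    1]
 [  -1    3    0    2   -4   -1  117  117  117  120  121  120  117  119
   120  117   97   10    9    9   15   11    9]
 [   8    3    2    
[... 6217 characters left out ...]
 64  65  62  42]
 [  2  44  43  65  65  65  66  64  66  66  66  63  66  64  41]
 [  0  42  43  66  66  65  66  66  66  64  66  64  66  62  43]
 [  2  44  42  66  64  64  67  64  64  63  68  61  64  55  44]
 [  1  40  41  63  63  64  65  63  66  63  66  64  65  49  42]
 [  3  42  42  54  57  56  60  60  60  61  64  65  63  44  43]
 [ -3  44  46  47  49  48  51  52  50  54  53  58  56  42  41]
 [ -1  45  40  43  46  42  44  44  46  48  48  46  50  43  44]]
side lift colour [ 443.4 -203.4   46.1   43.9  -19. ]
  heel depth [491.9 194.7  46.4  45.1   5.9] z 0.16542738342219548
side lift colour [ 443.3 -203.2   46.    43.2  -17.6]
  heel depth [491.5 194.6  47.1  44.9   4.5] z 0.16523836806792025
```

```bash
cat >> h.py <<'E'
from scipy.spatial.transform import Rotation as Ro
def delta(p,jaw,pos=None):
    """units for play_rows: to TCP p, tool straight down, jaw axis (tool y) at world angle jaw deg (mod 180)"""
    s=env.state(); q=s["orientation"]; R=Ro.from_quat([q[1],q[2],q[3],q[0]])
    y0=R.apply([0,1,0]); a0=np.degrees(np.arctan2(y0[1],y0[0])); j=a0+(jaw-a0+90)%180-90; j=np.radians(j)
    Y=np.array([np.cos(j),np.sin(j),0]);Z=np.array([0,0,-1.]);G=Ro.from_matrix(np.stack([np.cross(Y,Z),Y,Z],1))
    rv=np.degrees((R.inv()*G).as_rotvec())/8; t=R.inv().apply(np.array(p)-s["eef_pos"])/.03
    print("t",round(s["time_s"],2),"pos",np.round(s["eef_pos"]*1000,1),"jaw",round(a0,2),"F",np.round(s["wrist_force"],1),"M",np.round(s["ft_torque"],2),"w",round(s["grip_width"]*1000,1))
    print("rot",np.round(rv,3),"shift",np.round(t,3))
E
python3 -c "
from h import *
delta((.4435,-.1955,.13),72)"
```

```text
t 0.4 pos [ 191.6 -515.5  231.1] jaw 110.39 F [-0.4 -1.2 -0.8] M [ 0.06  0.03 -0.  ] w 85.4
rot [ 2.000e-03 -1.000e-03  4.798e+00] shift [-11.586   7.071   3.373]
```

play_rows --pt "0 0 4.8 -11.6 7.07 1 85" --pt "0 0 4.8 -11.6 7.07 1 85" --pt "0 0 4.8 -11.6 7.07 1 85" --pt "0 0 4.8 -11.6 7.07 1 85" --pt "0 0 4.8 -11.6 7.07 1 85" --pt "0 0 4.8 -11.6 7.07 1 85" --pt "0 0 4.8 -11.6 7.07 1 85" --pt "0 0 4.8 -11.6 7.07 2 85" --pt "0 0 4.8 -11.6 7.07 3 85" --pt "0 0 4.8 -11.6 7.07 3.4 85"

```text
time_s: 1.4
eef_pos: [0.4448, -0.1926, 0.1272]
orientation: [-0.001, 0.155, 0.988, 0.0]
wrist_force: [-1.5, -0.9, 0.5]
grip_width: 0.0852
```

```bash
python3 -c "
from h import *
delta((.4435,-.1955,.045),72)
i,d=grab_frame('side'); cv2.imwrite('pics/s2.png',cv2.resize(i[180:360,180:450,::-1],(800,533)))"
```

```text
t 1.4 pos [ 444.8 -192.6  127.2] jaw 72.15 F [-1.5 -0.9  0.5] M [-0.11  0.1  -0.02] w 85.2
rot [ 0.006 -0.01   0.019] shift [ 0.009 -0.106  2.741]
```

View pics/s2.png

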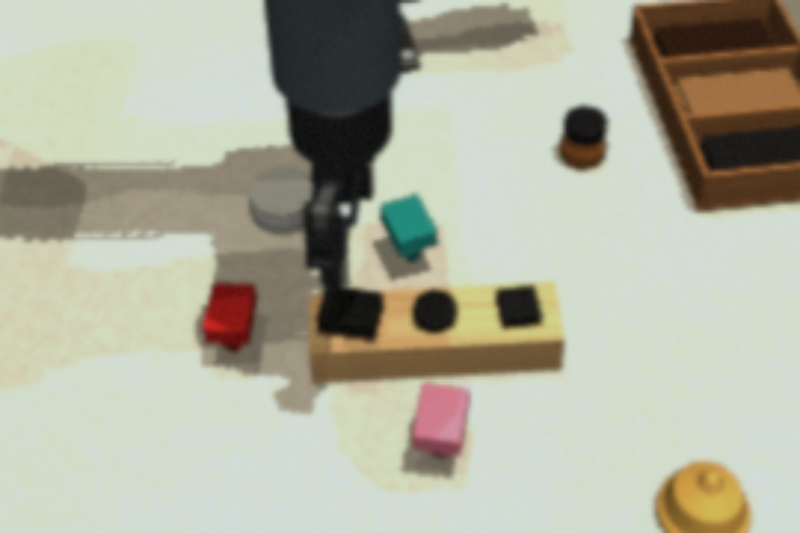

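The crop shows the open gripper straight above the black lift (350,313). I go down slowly.

play_rows --pt "0 0 0 0 0 0.5 85" --pt "0 0 0 0 0 1.0 85" --pt "0 0 0 0 0 1.5 85" --pt "0 0 0 0 0 2.0 85" --pt "0 0 0 0 0 2.4 85" --pt "0 0 0 0 0 2.4 85" --pt "0 0 0 0 0 2.4 85"

```text
time_s: 2.15
eef_pos: [0.4442, -0.196, 0.0581]
orientation: [0.0, 0.157, 0.988, -0.0]
wrist_force: [-0.6, -0.2, 1.4]
grip_width: 0.0852
```

```bash
python3 -c "
from h import *
delta((.4435,-.1955,.045),72)"
```

```text
t 2.15 pos [ 444.2 -196.    58.1] jaw 71.98 F [-0.6 -0.2  1.4] M [-0.05 -0.05 -0.06] w 85.2
rot [-0.002  0.005 -0.003] shift [0.026 0.008 0.435]
```

play_rows --pt "0 0 0 0 0 0.43 85" --pt "0 0 0 0 0 0.43 60" --pt "0 0 0 0 0 0.43 30" --pt "0 0 0 0 0 0.43 30" --pt "0 0 0 0 0 0.43 30" --pt "0 0 0 0 0 0.43 30" --pt "0 0 0 0 0 0.43 30" --pt "0 0 0 0 0 0.43 30"

```text
time_s: 2.95
eef_pos: [0.4448, -0.1957, 0.0455]
orientation: [0.001, 0.156, 0.988, -0.0]
wrist_force: [-0.8, 0.7, 6.5]
grip_width: 0.0369
```

```bash
python3 -c "
from h import *
delta((.4435,-.1955,.245),72)"
```

```text
t 2.95 pos [ 444.8 -195.7   45.5] jaw 72.01 F [-0.8  0.7  6.5] M [ 0.25  0.21 -0.03] w 36.9
rot [-0.     0.016  0.002] shift [ 3.000e-02 -6.000e-03 -6.649e+00]
```

play_rows --pt "0 0 0 0 0 -0.4 30" --pt "0 0 0 0 0 -0.8 30" --pt "0 0 0 0 0 -1.3 30" --pt "0 0 0 0 0 -2 30" --pt "0 0 0 0 0 -3 30" --pt "0 0 0 0 0 -4 30" --pt "0 0 0 0 0 -5 30" --pt "0 0 0 0 0 -6 30" --pt "0 0 0 0 0 -6.6 30" --pt "0 0 0 0 0 -6.6 30"

```text
time_s: 3.95
eef_pos: [0.4451, -0.1959, 0.2453]
orientation: [0.003, 0.156, 0.988, -0.0]
wrist_force: [0.0, -0.1, -0.8]
grip_width: 0.0366
```

```bash
python3 -c "
from h import *
delta((.4912,.1985,.245),94.9)"
```

```text
t 3.95 pos [ 445.1 -195.9  245.3] jaw 71.99 F [ 0.  -0.1 -0.8] M [0.09 0.01 0.01] w 36.6
rot [-0.005  0.039 -2.863] shift [2.6030e+00 1.2977e+01 1.0000e-03]
```

play_rows --pt "0 0 -0.3 0.3 1.3 0 30" --pt "0 0 -0.6 0.5 2.6 0 30" --pt "0 0.02 -0.9 0.8 3.9 0 30" --pt "0 0.04 -1.2 1.05 5.2 0 30" --pt "0 0.04 -1.5 1.3 6.5 0 30" --pt "0 0.04 -1.8 1.6 8 0 30" --pt "0 0.04 -2.2 2 10 0 30" --pt "0 0.04 -2.6 2.4 12 0 30" --pt "0 0.04 -2.86 2.6 12.97 0 30" --pt "0 0.04 -2.86 2.6 12.97 0 30"

```text
time_s: 4.95
eef_pos: [0.4894, 0.2032, 0.2399]
orientation: [-0.004, -0.045, 0.999, 0.0]
wrist_force: [-0.7, -0.9, -1.7]
grip_width: 0.0368
```

```bash
python3 -c "
from h import *
delta((.4912,.1985,.245),94.9)
a=[]
for c,(x,y,w,h) in (('top',(200,170,80,60)),('side',(260,90,80,60))):
    i,d=grab_frame(c); cv2.imwrite(f'pics/{c}3.png',i[:,:,::-1]); np.save(f'{c}3.npy',d)
    print(proj(c,(.491,.198,.245)),proj(c,(.491,.198,.165)))
    a.append(cv2.resize(np.clip(i[y:y+h,x:x+w,::-1]*1.6,0,255).astype(np.uint8),(400,300),interpolation=cv2.INTER_CUBIC))
cv2.imwrite('pics/c3.png',np.hstack(a))"
```

```text
t 4.95 pos [489.4 203.2 239.9] jaw 95.18 F [-0.7 -0.9 -1.7] M [-0.11  0.02 -0.  ] w 36.8
rot [ 0.005 -0.063  0.035] shift [-0.044 -0.162 -0.171]
(np.float64(228.68896124156709), np.float64(221.71955419548956)) (np.float64(235.05573931925207), np.float64(223.79289917188268))
(np.float64(299.11939237857865), np.float64(131.90344967776662)) (np.float64(300.2147260469384), np.float64(155.1175663343807))
```

View pics/c3.png

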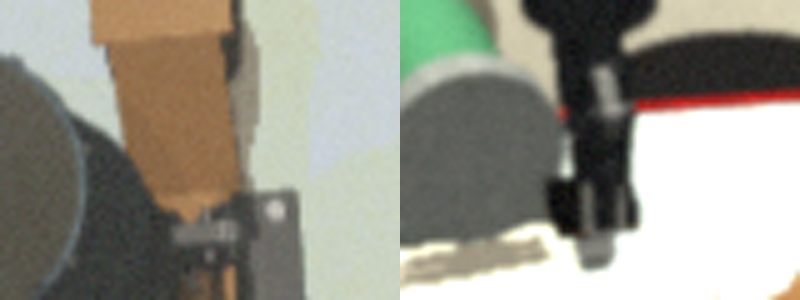

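The side view shows the lift at about (298,131), held by the fingers, with the steel tongue below it at (299,137). The arm is still settling. I settle it, then compare lift and heel edges in the same camera.

play_rows --pt "0 0 0 0 0 0 30" --pt "0 0 0 0 0 0 30" --pt "0 0 0 0 0 0 30" --pt "0 0 0 0 0 0 30"

```text
time_s: 5.45
eef_pos: [0.4901, 0.1979, 0.2426]
orientation: [-0.003, -0.042, 0.999, 0.001]
wrist_force: [-0.2, -0.3, -1.1]
grip_width: 0.0367
```

```bash
python3 -c "
from h import *
delta((.4912,.1985,.2),94.9)
i,d=grab_frame('side'); cv2.imwrite('pics/side4.png',i[:,:,::-1]); Z=heights('side',d)
np.set_printoptions(linewidth=250)
print(i.max(2)[118:150,280:318])
P=Z[118:150:2,286:312]
print((P[:,:,2]*1000).astype(int)); print((P[:,:,0]*1000).astype(int)); print((P[:,:,1]*1000).astype(int))
v=cv2.resize(i[105:205,250:350,::-1],(600,600),interpolation=cv2.INTER_CUBIC); cv2.imwrite('pics/c4.png',np.clip(v*1.3,0,255))
"
```

```text
t 5.45 pos [490.1 197.9 242.6] jaw 94.8 F [-0.2 -0.3 -1.1] M [ 0.02 -0.01  0.08] w 36.7
rot [ 0.01  -0.037 -0.013] shift [-0.044  0.016  1.421]
[[ 60  62  58 ... 210 210 210]
 [ 59  61  61 ... 210 209 210]
 [ 62  63  61 ... 211 210 210]
 ...
 [201 201 202 ... 210 209 210]
 [204 203 204 ... 209 210 210]
 [207 208 207 ... 203 203 204]]
[[106 106 103 105 104 104 103 101 279 280 307 306 324 325 323 321 323 321 326 322 322   0   0   5  -2   7]
 [101  97  99 890  95  93  93  92 273 274 299 302 319 318 318 315 317 315 317 317 314   0   0   2   3  -3]
 [ 89  90  91  89  88  87  88   2 268 269 292 302 309 310 299 301 301 304 301 307 307   1  -1   1   0   1]
 [ 82  79  81  80  79  78  77   0   4 262 287 297 303 303 297 299 297 299 298 299 300   1   0   0   0   4]
 [ 75  73  73 262 262 260 262 261 259 260 260 279 291 295 294 293 292 292 293 292 289  -2   2   2   0   1]
 [ 62  65  62  63 260 262 263 261 261 265 261 272 272 277 278 273 276 277 273 261 262 262   1  -2  -1   1]
 [ 61  56  58 244 257 262 261 261 261 261 262 268 269 271 272 271 270 270 263 263 260 260 260   2   2   1]
 [ 47  48  11  
[... 4208 characters left out ...]
189  191  533  539  529  531  532  533  523  529]
 [ 528  529  534  525  531  529  524  530  521  530  192  191  191  193  191  193  191  522  520  515  525  522  518  521  515  515]
 [ 514  518  514  512  509  514  511  511  510  507  516  195  509  513  511  504  509  505  505  501  508  514  508  504  504  506]
 [ 501  502  500  503  500  499  498  503  503  496  496  492 -856  496  497  492  500  496  491  492  493  489  496  489  491  485]
 [ 490  495  489  486  488  486  484  491  484  487  483  482  487  484  487  481  482  489  476  479  476  483  480  476  476  476]][ WARN:0@2.537] global loadsave.cpp:1063 imwrite_ Unsupported depth image for selected encoder is fallbacked to CV_8U.
```

View pics/c4.png

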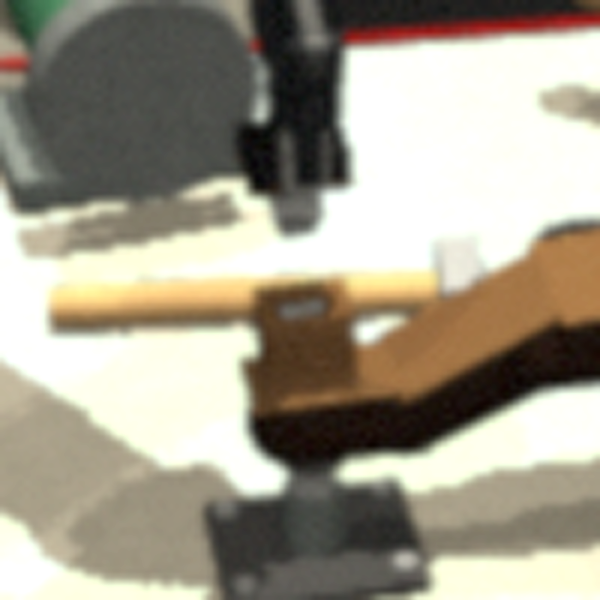

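The lift hangs over the heel. In the crop the tongue is at x≈298 and the heel slot at x≈303, so it is nearly aligned. I measure both edge pairs to sub-pixel accuracy in the side view.

```bash
cat > edges.py <<'E'
from h import *
def yplane(cam,u,v,y):
    a=cast(cam,u,v,0.);b=cast(cam,u,v,.3); return a+(b-a)*(y-a[1])/(b[1]-a[1])
def edges(g,v,u0,u1,thr):
    r=g[v,u0:u1].astype(float); k=np.where(r<thr)[0]
    if len(k)==0 or k[0]==0 or k[-1]==len(r)-1: return None
    a,b=k[0],k[-1]
    return u0+a-1+(r[a-1]-thr)/(r[a-1]-r[a]), u0+b+(thr-r[b])/(r[b+1]-r[b])
if __name__=="__main__":
    g=np.mean([grab_frame("side")[0].max(2) for _ in range(3)],0)
    for nm,rows,y,thr in (("lift",range(132,139),.179,110),("tongue",range(138,145),.189,170),("heel",range(153,172),.181,150)):
        for v in rows:
            e=edges(g,v,286,320,thr)
            if e:
                p,q=[yplane("side",u,v,y) for u in e]; print(nm,v,np.round(e,2),"x",np.round([p[0]*1000,q[0]*1000],1),"mid",round(500*(p[0]+q[0]),1),"z",round(p[2]*1000))
    delta((.4912,.1985,.2),94.9)
E
python3 edges.py
```

```text
lift 135 [290.63 307.31] x [465.5 512.5] mid 489.0 z 249
lift 136 [290.95 303.34] x [466.2 501.1] mid 483.7 z 245
lift 137 [292.22 302.47] x [469.6 498.6] mid 484.1 z 242
lift 138 [294.7  302.37] x [476.4 498.2] mid 487.3 z 238
tongue 143 [295.32 302.36] x [477.9 498.3] mid 488.1 z 215
tongue 144 [296.41 299.79] x [480.9 490.7] mid 485.8 z 211
heel 153 [291.75 306.97] x [465.5 509.9] mid 487.7 z 186
heel 154 [291.37 307.8 ] x [464.3 512.3] mid 488.3 z 183
t 5.65 pos [490.1 198.4 242.5] jaw 94.84 F [ 0.5  0.2 -1. ] M [-0.02 -0.03 -0.  ] w 36.8
rot [ 0.009 -0.038 -0.007] shift [-0.044 -0.002  1.416]
```

```bash
python3 - <<'E'
from edges import *
R={}
for cam in ("side",):
    acc={}
    for k in range(4):
        i,d=grab_frame(cam); P=heights(cam,d)
        for v in range(126,174):
            q=P[v,284:316]; ok=np.where((q[:,1]>.15)&(q[:,1]<.22)&(q[:,2]>.123))[0]+284
            if len(ok): acc.setdefault(v,[]).append((ok[0]-.5,ok[-1]+.5,np.median(P[v,ok,2]),np.median(P[v,ok,1])))
    for v in acc:
        a,b,z,y=np.mean(acc[v],0); 
        if b-a<5: continue
        yy=.179 if z>.235 else .189 if z>.17 else max(.181,y)
        print(v,a,b,"z",round(z,3),"y",round(y,3),"x",np.round([1000*yplane(cam,u,v,yy)[0] for u in (a,b,(a+b)/2)],1))
E
```

```text
126 288.5 306.5 z 0.263 y 0.203 x [461.1 511.1 486. ]
127 288.5 307.5 z 0.263 y 0.194 x [461.  513.8 487.3]
128 288.75 307.5 z 0.264 y 0.187 x [461.5 513.7 487.5]
129 289.5 307.5 z 0.263 y 0.183 x [463.4 513.6 488.4]
130 288.5 308.5 z 0.263 y 0.179 x [460.4 516.3 488.3]
131 289.5 308.5 z 0.262 y 0.177 x [463.  516.2 489.5]
132 289.5 308.5 z 0.259 y 0.176 x [462.8 516.1 489.4]
133 289.5 308.5 z 0.256 y 0.177 x [462.7 516.  489.3]
134 290.5 308.5 z 0.253 y 0.176 x [465.3 516.  490.5]
135 290.5 308.5 z 0.25 y 0.175 x [465.1 515.9 490.4]
136 290.5 305.5 z 0.246 y 0.175 x [464.9 507.3 486. ]
137 290.5 303.5 z 0.234 y 0.19 x [465.2 502.3 483.7]
138 294.5 303.5 z 0.227 y 0.194 x [476.4 502.1 489.2]
139 294.5 303.5 z 0.225 y 0.192 x [476.2 502.  489.1]
140 294.5 303.5 z 0.224 y 0.189 x [476.1 501.9 489. ]
141 295.5 303.5 z 0.22 y 0.189 x [478.8 501.8 490.3]
142 295.5 302.5 z 0.215 y 0.192 x [478.6 498.8 488.7]
143 296.5 302.5 z 0.211 y 0.194 x [481.3 498.7 490. ]
152 295.5 307.25 z 0.166 y 0.212 x [478.3 513.6 495.9]
153 291.5 307.5 z 0.165 y 0.21 x [466.  514.  489.9]
154 291.5 308.25 z 0.1
[... 280 characters left out ...]
 [466.7 516.9 491.7]
160 292.5 309.5 z 0.158 y 0.182 x [466.5 516.8 491.6]
161 292.5 313.75 z 0.154 y 0.182 x [466.3 529.4 497.7]
162 292.5 313.5 z 0.151 y 0.182 x [466.1 528.6 497.3]
163 292.5 310.25 z 0.147 y 0.182 x [465.9 518.8 492.3]
164 292.5 311.0 z 0.144 y 0.182 x [465.8 521.  493.3]
165 292.0 311.75 z 0.14 y 0.182 x [464.1 523.1 493.5]
166 292.5 312.25 z 0.136 y 0.182 x [465.4 524.5 494.8]
167 292.75 311.25 z 0.133 y 0.181 x [465.9 521.4 493.6]
168 292.75 311.25 z 0.129 y 0.182 x [465.8 521.4 493.5]
169 292.5 313.0 z 0.125 y 0.182 x [464.8 526.6 495.6]
170 294.5 306.75 z 0.124 y 0.179 x [470.6 507.5 489. ]
171 291.8333333333333 300.8333333333333 z 0.124 y 0.176 x [462.4 489.5 475.9]
```

```bash
python3 -c "
from h import *
delta((.4923,.1992,.192),94.9)"
```

```text
t 5.85 pos [490.1 198.6 242.3] jaw 94.86 F [-0.6 -0.2 -0.2] M [-0.06 -0.02 -0.  ] w 36.7
rot [ 0.008 -0.039 -0.005] shift [-0.084  0.011  1.678]
```

play_rows --pt "0 -0.04 0 -0.08 0.01 0.0 30" --pt "0 -0.04 0 -0.08 0.01 0.3 30" --pt "0 -0.04 0 -0.08 0.01 0.6 30" --pt "0 -0.04 0 -0.08 0.01 0.9 30" --pt "0 -0.04 0 -0.08 0.01 1.2 30" --pt "0 -0.04 0 -0.08 0.01 1.45 30" --pt "0 -0.04 0 -0.08 0.01 1.6 30" --pt "0 -0.04 0 -0.08 0.01 1.65 30" --pt "0 -0.04 0 -0.08 0.01 1.65 30" --pt "0 -0.04 0 -0.08 0.01 1.65 30"

```text
time_s: 6.85
eef_pos: [0.4924, 0.1993, 0.1933]
orientation: [0.0, -0.042, 0.999, 0.001]
wrist_force: [1.1, 0.1, -0.6]
grip_width: 0.0365
```

```bash
python3 - <<'E'
from edges import *
delta((.4923,.1992,.1885),94.9)
A=[];G=[]
for k in range(4):
    i,d=grab_frame("side"); P=heights("side",d); P[d==0]=np.nan; A.append(P); G.append(i)
P=np.nanmedian(A,0); i=np.mean(G,0)
for v in range(138,164):
    ok=np.where((P[v,284:312,1]>.15)&(P[v,284:312,1]<.225)&(P[v,284:312,2]>.123))[0]+284
    if len(ok)<4: continue
    a,b=ok[0]-.5,ok[-1]+.5; y=.18
    e=np.r_[ok[1:4],ok[-4:-1]]
    print(v,a,b,"z",np.round(1000*np.median(P[v,e,2])),"y ends",np.round(1000*np.median(P[v,ok[1:4],1])),np.round(1000*np.median(P[v,ok[-4:-1],1])),"y mid",np.round(1000*np.median(P[v,ok,1])),"x",np.round([1000*yplane("side",u,v,y)[0] for u in (a,b,(a+b)/2)],1))
cv2.imwrite("pics/c5.png",np.clip(1.5*cv2.resize(i[120:190,260:345,::-1].astype(np.float32),(728,600),interpolation=cv2.INTER_CUBIC),0,255).astype(np.uint8))
E
```

```text
t 6.85 pos [492.4 199.3 193.3] jaw 94.87 F [ 1.1  0.1 -0.6] M [ 0.05 -0.07  0.01] w 36.5
rot [ 0.01   0.007 -0.004] shift [ 0.005 -0.003  0.16 ]
138 295.5 305.5 z 252.0 y ends 166.0 153.0 y mid 154.0 x [478.7 507.1 492.9]
139 294.5 302.5 z 213.0 y ends 212.0 212.0 y mid 212.0 x [475.7 498.5 487.1]
140 290.5 298.5 z 213.0 y ends 208.0 210.0 y mid 208.0 x [464.3 487.  475.6]
141 290.5 308.5 z 228.0 y ends 202.0 152.0 y mid 200.0 x [464.1 515.4 489.7]
142 290.5 308.5 z 213.0 y ends 197.0 191.0 y mid 192.0 x [463.9 515.3 489.5]
143 290.5 309.5 z 213.0 y ends 194.0 187.0 y mid 187.0 x [463.7 518.1 490.8]
144 290.5 309.5 z 212.0 y ends 188.0 183.0 y mid 181.0 x [463.5 518.  490.7]
145 290.5 309.5 z 212.0 y ends 183.0 180.0 y mid 180.0 x [463.4 518.  490.6]
146 291.5 309.5 z 211.0 y ends 177.0 181.0 y mid 177.0 x [466.  517.9 491.9]
147 291.5 309.5 z 207.0 y ends 178.0 179.0 y mid 177.0 x [465.9 517.8 491.7]
148 291.5 309.5 z 204.0 y ends 177.0 178.0 y mid 177.0 x [465.7 517.7 491.6]
149 291.5 309.5 z 201.0 y ends 178.0 180.0 y mid 177.0 x [465.5 517.6 491.5]
150 292.5 308.5 z 197.0 y ends 
[... 346 characters left out ...]
 489.3]
155 291.5 308.5 z 166.0 y ends 200.0 194.0 y mid 192.0 x [464.4 514.1 489.2]
156 291.5 308.5 z 165.0 y ends 196.0 191.0 y mid 194.0 x [464.2 514.  489.1]
157 292.5 308.5 z 166.0 y ends 189.0 184.0 y mid 188.0 x [467.  514.  490.4]
158 292.5 309.5 z 165.0 y ends 184.0 182.0 y mid 183.0 x [466.8 516.8 491.7]
159 292.5 309.5 z 162.0 y ends 180.0 183.0 y mid 182.0 x [466.6 516.7 491.6]
160 292.5 309.5 z 159.0 y ends 179.0 182.0 y mid 181.0 x [466.4 516.6 491.4]
161 292.5 309.5 z 155.0 y ends 179.0 183.0 y mid 182.0 x [466.2 516.5 491.3]
162 292.5 309.5 z 152.0 y ends 180.0 183.0 y mid 182.0 x [466.  516.5 491.2]
163 292.5 309.5 z 149.0 y ends 180.0 183.0 y mid 182.0 x [465.9 516.4 491. ]
```

View pics/c5.png

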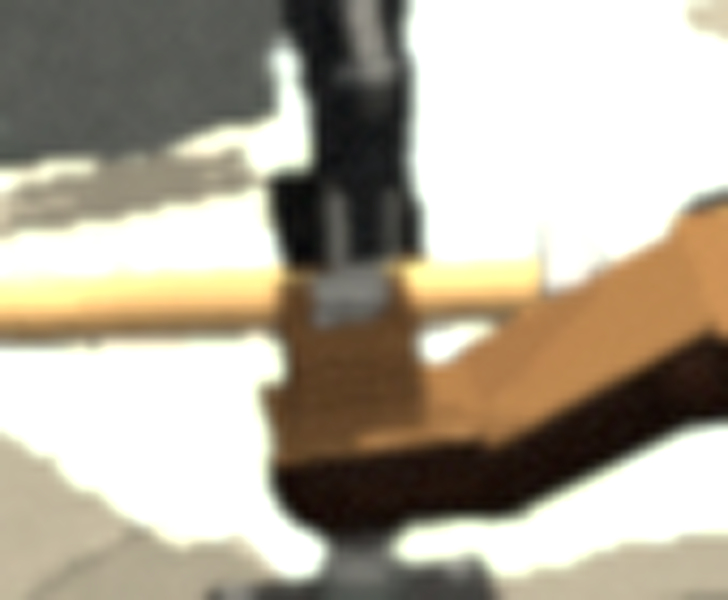

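The lift is over the heel and aligned in x (491.6 against 491.5). In y the side depth suggests the lift is about 2 mm too near. I check that against the top camera's depth.

```bash
python3 - <<'E'
from h import *
A=[]
for k in range(4):
    i,d=grab_frame("top"); P=heights("top",d); P[d==0]=np.nan; A.append(P)
P=np.nanmedian(A,0)
np.set_printoptions(linewidth=300)
w=P[204:236,218:252]
print((w[::1,:,2]*1000).astype(int))
g=i.max(2)[204:236,218:252]; print(g)
print("x col/row ref",np.round(cast("top",230,216,.212),4),np.round(cast("top",240,226,.212),4))
E
```

```text
[[558 551 543 ...   4   0   0]
 [559 552 543 ...   0   0   0]
 [559 551 543 ...   1   0   3]
 ...
 [455 448 442 ...  10  12  13]
 [442 438 431 ...  11  12  11]
 [431 425 419 ...  10  10  11]]
[[ 58  56  58 ...  98 125 131]
 [ 58  58  57 ...  88 108 129]
 [ 58  54  59 ...  83  99 127]
 ...
 [ 36  37  42 ...  48  50  54]
 [ 41  37  35 ...  47  52  61]
 [ 40  40  41 ...  50  52  61]]
x col/row ref [0.5074 0.2018 0.212 ] [0.4825 0.1767 0.212 ]
```

```bash
python3 - <<'E'
from h import *
A=[];G=[]
for k in range(4):
    i,d=grab_frame("top"); P=heights("top",d); P[d==0]=np.nan; A.append(P); G.append(i)
P=np.nanmedian(A,0); g=np.mean(G,0).max(2)
print("Z cols 226..248")
for v in range(208,236): print(v," ".join("%4d"%(1000*z) for z in P[v,226:249,2]),"|"," ".join("%3d"%x for x in g[v,226:249]))
for v in range(210,234):
    k=[u for u in range(222,252) if .185<P[v,u,2]<.216]
    if k: print(v,k[0],k[-1],"y",np.round(1000*P[v,k[-1],1]),"x",np.round(1000*P[v,k[-1],0]),"z",np.round(1000*P[v,k[-1],2]))
E
```

```text
Z cols 226..248
208  509  487  466  457  447  435  425  415  400  389  118  123  118  119  120  122  119  122  120  118  119  118    0 |  44  37  39  39  39  39  38  40  42  55  84  90  91  94  93  93  97  93  93  89  72  60  56
209  508  486  469  459  448  438  428  416  404  392  120  121  120  119  119  121  119  121  119  120  100   92   11 |  47  38  40  40  38  38  40  39  42  46  75  98 102 102 102  96 100 100 100  92  56  44  47
210  509  488  470  459  450  440  429  420  407  397  383  120  118  119  119  119  121  119  121  119  100   92   13 |  47  39  38  41  40  40  38  40  41  44  61  99 105 104 101  96  99 100 101  94  50  39  44
211  508  489  469  461  451  442  432  421  408  398  386  322  118  120  122  119  120  121  120  118  101   96   10 |  46  38  37  39  40  39  40  40  39  42  49  79 100 103  97  93  96  97 101  94  50  39  43
212  507  489  470  461  452  443  431  421  411  398  387  329  262  121  120  120  121  121  118  119  102   95  291 |  47  38  38  37  38  39  39  41  40  41  43  51  71  85  86  91  93  94  98  93  55  43  41
213  506  486  470 
[... 4575 characters left out ...]
 60  86 110  94  67  55  53  54  55  58  58  58  60  59  61  62  63  61  62  63  64  54  50
235    1    3    0    0    3  121  121  119  119  122  121  119  122  119  120  116  120  119  119  118  121  120   14 | 112 116 121  95  73  62  61  62  61  62  63  62  63  63  63  62  63  62  64  67  64  57  49
215 243 243 y 169.0 x 510.0 z 213.0
223 244 244 y 166.0 x 490.0 z 215.0
225 242 242 y 172.0 x 485.0 z 209.0
226 240 240 y 178.0 x 483.0 z 204.0
227 236 241 y 178.0 x 481.0 z 193.0
228 235 241 y 177.0 x 478.0 z 194.0
229 234 241 y 177.0 x 476.0 z 194.0
230 234 241 y 177.0 x 473.0 z 197.0
231 232 241 y 177.0 x 471.0 z 193.0
232 231 241 y 177.0 x 468.0 z 193.0
233 229 231 y 202.0 x 466.0 z 195.0
```

```bash
cat > fit.py <<'E'
from h import *
def run(n=6,lo=(.193,.209),hi=None,hz=(.130,.160)):
    out={}
    for cam,(u0,u1,v0,v1) in (("side",(286,314,135,172)),("top",(222,252,205,240))):
        A=[]
        for k in range(n):
            i,d=grab_frame(cam); P=heights(cam,d)[v0:v1,u0:u1].reshape(-1,3); P[P[:,2]>.4]=np.nan; A.append(P)
        Q=np.concatenate(A); Q=Q[np.isfinite(Q[:,0])]
        for nm,(a,b) in (("lift",lo),("heel",hz)):
            m=(Q[:,2]>a)&(Q[:,2]<b)&(Q[:,1]>.169)&(Q[:,1]<.190)&(Q[:,0]>.463)&(Q[:,0]<.518)
            if nm=="lift": m&=(Q[:,0]<.478)|(Q[:,0]>.508)
            q=Q[m]; 
            if len(q)<10: continue
            y0=np.median(q[:,1]); q=q[abs(q[:,1]-y0)<.006]
            c=np.polyfit(q[:,0]-.4915,q[:,1],1)
            off=.019 if nm=="lift" else .017
            th=np.arctan(c[0]); print(cam,nm,len(q),"yaw",round(np.degrees(th),1),"front y@491.5",round(1000*c[1],1),"centre y",round(1000*(c[1]+off/np.cos(np.radians(4.9))),1), "with yaw4.9:",round(1000*(np.median(q[:,1]-np.tan(np.radians(4.9))*(q[:,0]-.4915))+off/np.cos(np.radians(4.9))),1))
if __name__=="__main__":
    run(); delta((.4923,.1992,.192),94.9)
E
python3 fit.py
```

```text
side lift 164 yaw 4.4 front y@491.5 179.1 centre y 198.2 with yaw4.9: 198.0
side heel 784 yaw 4.3 front y@491.5 181.6 centre y 198.7 with yaw4.9: 198.7
top lift 71 yaw -23.4 front y@491.5 170.6 centre y 189.7 with yaw4.9: 198.4
top heel 100 yaw 5.7 front y@491.5 181.4 centre y 198.5 with yaw4.9: 198.3
t 8.05 pos [492.2 199.2 192.9] jaw 94.86 F [ 0.6  0.6 -0.1] M [0.   0.   0.02] w 36.5
rot [ 0.008  0.001 -0.005] shift [-0.004  0.001  0.029]
```

Both cameras now agree: lift centre y 198.1, heel 198.6, yaw equal (4.4° and 4.3°). I descend in steps and watch the force.

play_rows --pt "0 0 0 0 0.013 0.08 30" --pt "0 0 0 0 0.013 0.16 30" --pt "0 0 0 0 0.013 0.24 30" --pt "0 0 0 0 0.013 0.32 30" --pt "0 0 0 0 0.013 0.4 30" --pt "0 0 0 0 0.013 0.4 30"

```text
time_s: 8.65
eef_pos: [0.4926, 0.1998, 0.1818]
orientation: [0.001, -0.043, 0.999, 0.001]
wrist_force: [-0.9, -0.3, 4.5]
grip_width: 0.037
```

play_rows --pt "0 0 0 0 0 0.05 30" --pt "0 0 0 0 0 0.1 30" --pt "0 0 0 0 0 0.14 30" --pt "0 0 0 0 0 0.14 30"

```text
time_s: 9.05
eef_pos: [0.4927, 0.1997, 0.1791]
orientation: [0.002, -0.043, 0.999, 0.001]
wrist_force: [-4.9, -0.5, 12.3]
grip_width: 0.0366
```

play_rows --pt "0 0 0 0.03 0 0 30" --pt "0 0 0 0.03 0 0 30" --pt "0 0 0 0.03 0 0 30"

```text
time_s: 9.35
eef_pos: [0.4926, 0.1997, 0.1791]
orientation: [0.002, -0.043, 0.999, 0.001]
wrist_force: [-2.2, -1.8, 9.8]
grip_width: 0.0366
```

```bash
python3 -c "
from h import *
delta((.4923,.1992,.1685),94.9)"
```

```text
t 9.35 pos [492.6 199.7 179.1] jaw 94.9 F [-2.2 -1.8  9.8] M [-0.13  0.67 -0.09] w 36.6
rot [ 0.014  0.034 -0.   ] shift [ 0.012 -0.018  0.354]
```

play_rows --pt "0 0 0 0.02 -0.01 0 30" --pt "0 0 0 0.02 -0.01 0.04 30" --pt "0 0 0 0.02 -0.01 0.08 30" --pt "0 0 0 0.02 -0.01 0.08 30"

```text
time_s: 9.75
eef_pos: [0.4926, 0.1997, 0.1771]
orientation: [0.003, -0.043, 0.999, 0.001]
wrist_force: [-0.3, -0.4, 10.8]
grip_width: 0.0366
```

play_rows --pt "0 0 0 0 0 0.03 30" --pt "0 0 0 0 0 0.06 30" --pt "0 0 0 0 0 0.06 30"

```text
time_s: 10.05
eef_pos: [0.4926, 0.1997, 0.1755]
orientation: [0.003, -0.043, 0.999, 0.001]
wrist_force: [-1.4, -0.4, 13.2]
grip_width: 0.0365
```

```bash
python3 -c "
from h import *
delta((.4923,.1992,.1685),94.9)"
```

```text
t 10.05 pos [492.6 199.7 175.5] jaw 94.91 F [-1.4 -0.4 13.2] M [ 0.05  0.52 -0.05] w 36.5
rot [0.018 0.046 0.001] shift [ 0.012 -0.015  0.235]
```

play_rows --pt "0 0.03 0 0.01 0 0.03 30" --pt "0 0.03 0 0.01 0 0.06 30" --pt "0 0.03 0 0.01 0 0.06 30"

```text
time_s: 10.35
eef_pos: [0.4926, 0.1997, 0.1739]
orientation: [0.001, -0.043, 0.999, 0.001]
wrist_force: [-1.0, 0.3, 12.0]
grip_width: 0.0366
```

play_rows --pt "0 0 0 0 0 0.03 30" --pt "0 0 0 0 0 0.06 30" --pt "0 0 0 0 0 0.06 30"

```text
time_s: 10.65
eef_pos: [0.491, 0.1995, 0.1695]
orientation: [-0.001, -0.042, 0.999, 0.001]
wrist_force: [2.3, 0.1, -3.2]
grip_width: 0.0367
```

play_rows --pt "0 0 0 0 0 0.03 30" --pt "0 0 0 0 0 0.06 30" --pt "0 0 0 0 0 0.06 30"

```text
time_s: 10.95
eef_pos: [0.491, 0.1995, 0.1685]
orientation: [-0.001, -0.043, 0.999, 0.001]
wrist_force: [-1.7, 0.4, 8.3]
grip_width: 0.0369
```

```bash
python3 -c "
from h import *
delta((.4923,.1992,.1685),94.9)"
```

```text
t 10.95 pos [491.  199.5 168.5] jaw 94.89 F [-1.7  0.4  8.3] M [ 0.32  0.57 -0.07] w 36.9
rot [ 0.013 -0.012 -0.001] shift [-0.041 -0.015  0.001]
```

play_rows --pt "0 0 0 0 0 0.02 30" --pt "0 0 0 0 0 0.02 30"

```text
time_s: 11.15
eef_pos: [0.4911, 0.1995, 0.1685]
orientation: [-0.001, -0.043, 0.999, 0.001]
wrist_force: [-3.4, 0.6, 11.5]
grip_width: 0.0366
```

play_rows --pt "0 0 0 0 0 0.015 30" --pt "0 0 0 0 0 0.015 30"

```text
time_s: 11.35
eef_pos: [0.4911, 0.1995, 0.1685]
orientation: [-0.0, -0.043, 0.999, 0.001]
wrist_force: [-3.7, 0.9, 13.8]
grip_width: 0.0369
```

Hard stop at 168.5 mm, exactly where home was expected. The arm gives about 5 N per mm commanded. One firmer press to about 20 N, then unload.

play_rows --pt "0 0 0 0.015 0 0.02 30" --pt "0 0 0 0.02 0 0.035 30" --pt "0 0 0 0.02 0 0.035 30"

```text
time_s: 11.65
eef_pos: [0.4911, 0.1995, 0.1685]
orientation: [0.001, -0.043, 0.999, 0.001]
wrist_force: [-4.6, -0.6, 18.4]
grip_width: 0.0365
```

play_rows --pt "0 0 0 0 0 -0.03 30" --pt "0 0 0 0 0 -0.06 30" --pt "0 0 0 0 0 -0.09 30" --pt "0 0 0 0 0 -0.12 30" --pt "0 0 0 0 0 -0.12 30"

```text
time_s: 12.15
eef_pos: [0.491, 0.1995, 0.1686]
orientation: [-0.001, -0.042, 0.999, 0.001]
wrist_force: [5.4, 1.3, 0.6]
grip_width: 0.0367
```

```bash
python3 -c "
from h import *
delta((.4911,.1995,.1685),94.9)"
```

```text
t 12.15 pos [491.  199.5 168.6] jaw 94.87 F [5.4 1.3 0.6] M [ 0.49 -1.99 -0.01] w 36.7
rot [ 0.011 -0.013 -0.004] shift [-0.005 -0.001  0.003]
```

play_rows --pt "0 0 0 -0.03 0 0 30" --pt "0 0 0 -0.03 0 0 30"

```text
time_s: 12.35
eef_pos: [0.491, 0.1995, 0.1686]
orientation: [-0.002, -0.042, 0.999, 0.001]
wrist_force: [3.2, 1.7, 2.3]
grip_width: 0.0365
```

```bash
python3 -c "
from h import *
delta((.4911,.1995,.1685),94.9)"
```

```text
t 12.35 pos [491.  199.5 168.6] jaw 94.87 F [3.2 1.7 2.3] M [ 0.7  -1.07 -0.02] w 36.5
rot [ 0.011 -0.026 -0.004] shift [-0.004 -0.001  0.002]
```

play_rows --pt "0 0 0 -0.04 0.02 -0.02 30" --pt "0 0 0 -0.04 0.02 -0.06 30" --pt "0 0 0 -0.04 0.02 -0.08 30" --pt "0 0 0 -0.04 0.02 -0.08 30"

```text
time_s: 12.75
eef_pos: [0.491, 0.1997, 0.169]
orientation: [-0.004, -0.042, 0.999, 0.0]
wrist_force: [3.9, 1.9, -11.4]
grip_width: 0.0364
```

```bash
python3 -c "
from h import *
delta((.4911,.1995,.1685),94.9)"
```

```text
t 12.75 pos [491.  199.7 169. ] jaw 94.84 F [  3.9   1.9 -11.4] M [ 0.62 -1.76  0.01] w 36.4
rot [ 0.003 -0.052 -0.007] shift [-0.003 -0.007  0.017]
```

play_rows --pt "0 -0.05 0 -0.04 0.02 0 30" --pt "0 -0.05 0 -0.04 0.02 0 30"

```text
time_s: 12.95
eef_pos: [0.4911, 0.1998, 0.1692]
orientation: [-0.001, -0.042, 0.999, -0.0]
wrist_force: [0.8, -0.9, -11.2]
grip_width: 0.0366
```

```bash
python3 -c "
from h import *
delta((.4911,.1995,.1685),94.9)"
```

```text
t 12.95 pos [491.1 199.8 169.2] jaw 94.84 F [  0.8  -0.9 -11.2] M [ 0.07  0.12 -0.01] w 36.6
rot [-0.004 -0.014 -0.007] shift [ 0.    -0.01   0.024]
```

play_rows --pt "0 0 0 0 0 -0.015 30" --pt "0 0 0 0 0 -0.015 30"

```text
time_s: 13.15
eef_pos: [0.4911, 0.1998, 0.1701]
orientation: [-0.001, -0.042, 0.999, -0.0]
wrist_force: [-4.2, 0.0, -11.1]
grip_width: 0.0367
```

play_rows --pt "0 0 0 0 0 -0.015 30" --pt "0 0 0 0 0 -0.015 30"

```text
time_s: 13.35
eef_pos: [0.4913, 0.1999, 0.1708]
orientation: [-0.001, -0.042, 0.999, -0.0]
wrist_force: [-5.4, -1.9, -13.7]
grip_width: 0.0364
```

play_rows --pt "0 0.02 0 0.03 -0.01 0 30" --pt "0 0.02 0 0.03 -0.01 0 30"

```text
time_s: 13.55
eef_pos: [0.4913, 0.1998, 0.1713]
orientation: [-0.001, -0.042, 0.999, 0.0]
wrist_force: [-5.1, -1.1, -14.5]
grip_width: 0.0368
```

```bash
python3 -c "
from h import *
delta((.4911,.1995,.1685),94.9)"
```

```text
t 13.55 pos [491.3 199.8 171.3] jaw 94.85 F [ -5.1  -1.1 -14.5] M [-0.44  1.68  0.04] w 36.8
rot [ 0.004 -0.013 -0.006] shift [ 0.008 -0.011  0.095]
```

play_rows --pt "0 0.02 0 0.05 -0.01 0.01 30" --pt "0 0.02 0 0.05 -0.01 0.01 30"

```text
time_s: 13.75
eef_pos: [0.4912, 0.1998, 0.1718]
orientation: [-0.001, -0.042, 0.999, 0.001]
wrist_force: [-1.5, -1.5, -14.5]
grip_width: 0.0368
```

```bash
python3 -c "
from h import *
delta((.4911,.1995,.1685),94.9)"
```

```text
t 13.75 pos [491.2 199.8 171.8] jaw 94.87 F [ -1.5  -1.5 -14.5] M [-0.41  0.22 -0.  ] w 36.8
rot [ 0.009 -0.01  -0.004] shift [ 0.004 -0.011  0.11 ]
```

play_rows --pt "0 0 0 0.01 -0.01 -0.02 30" --pt "0 0 0 0.01 -0.01 -0.03 30" --pt "0 0 0 0.01 -0.01 -0.03 30"

```text
time_s: 14.05
eef_pos: [0.4911, 0.1998, 0.1728]
orientation: [-0.0, -0.042, 0.999, 0.001]
wrist_force: [2.5, 0.3, -16.2]
grip_width: 0.0367
```

```bash
python3 -c "
from h import *
delta((.4911,.1995,.1685),94.9)"
```

```text
t 14.05 pos [491.1 199.8 172.8] jaw 94.87 F [  2.5   0.3 -16.2] M [ 0.12 -0.84  0.01] w 36.7
rot [ 0.013 -0.006 -0.004] shift [ 0.    -0.01   0.143]
```

play_rows --pt "0 0 0 -0.015 0 0 30" --pt "0 0 0 -0.015 0 0 30" --pt "0 0 0 -0.015 0 0 30"

```text
time_s: 14.35
eef_pos: [0.4911, 0.1998, 0.1726]
orientation: [-0.001, -0.042, 0.999, 0.001]
wrist_force: [1.7, 1.6, -15.1]
grip_width: 0.0363
```

play_rows --pt "0 0 0 0 0 0 30" --pt "0 0 0 0 0 0 30" --pt "0 0 0 0 0 0 30"

```text
time_s: 14.65
eef_pos: [0.4911, 0.1998, 0.1726]
orientation: [-0.001, -0.042, 0.999, 0.001]
wrist_force: [2.8, 1.7, -14.4]
grip_width: 0.0366
```

Steady, but a little low once the lift's own 0.8 N weight is taken off. I raise it by about 1 N and hold well over a second.

play_rows --pt "0 0 0 -0.015 0.01 -0.02 30" --pt "0 0 0 -0.015 0.01 -0.035 30" --pt "0 0 0 -0.015 0.01 -0.035 30" --pt "0 0 0 -0.015 0.01 -0.035 30"

```text
time_s: 15.05
eef_pos: [0.4911, 0.1998, 0.1734]
orientation: [-0.002, -0.042, 0.999, 0.0]
wrist_force: [2.6, 1.8, -16.6]
grip_width: 0.0369
```

play_rows --pt "0 0 0 0 0 0 30" --pt "0 0 0 0 0 0 30"

```text
time_s: 15.25
eef_pos: [0.4911, 0.1998, 0.1734]
orientation: [-0.001, -0.042, 0.999, 0.0]
wrist_force: [1.7, 1.6, -16.4]
grip_width: 0.0371
```

play_rows --pt "0 0 0 0 0 0 30" --pt "0 0 0 0 0 0 30"

```text
time_s: 15.45
eef_pos: [0.4911, 0.1998, 0.1734]
orientation: [-0.001, -0.042, 0.999, 0.0]
wrist_force: [1.3, 1.5, -16.7]
grip_width: 0.0363
```

play_rows --pt "0 0 0 0 0 0 30" --pt "0 0 0 0 0 0 30" --pt "0 0 0 0 0 0 30" --pt "0 0 0 0 0 0 30" --pt "0 0 0 0 0 0 30"

```text
time_s: 15.95
eef_pos: [0.4912, 0.1998, 0.1735]
orientation: [-0.001, -0.042, 0.999, 0.0]
wrist_force: [1.1, 0.7, -16.6]
grip_width: 0.0368
```

play_rows --pt "0 0 0 0 0 0 30" --pt "0 0 0 0 0 0 30" --pt "0 0 0 0 0 0 30" --pt "0 0 0 0 0 0 30" --pt "0 0 0 0 0 0 30"

```text
time_s: 16.45
eef_pos: [0.4911, 0.1998, 0.1735]
orientation: [-0.001, -0.042, 0.999, 0.0]
wrist_force: [1.0, 1.3, -16.3]
grip_width: 0.0362
```

```bash
python3 -c "
from h import *
delta((.4911,.1995,.1685),94.9)"
```

```text
t 16.45 pos [491.1 199.8 173.5] jaw 94.86 F [  1.    1.3 -16.3] M [ 0.49 -0.38 -0.05] w 36.2
rot [ 0.007 -0.02  -0.005] shift [ 0.002 -0.009  0.166]
```

Held for 1.4 s at about 15.7 N net, with no creep. Now I lower until the shoe settles.

play_rows --pt "0 0 0 0 0 0.04 30" --pt "0 0 0 0 0 0.08 30" --pt "0 0 0 0 0 0.12 30" --pt "0 0 0 0 0 0.16 30" --pt "0 0 0 0 0 0.2 30" --pt "0 0 0 0 0 0.24 30" --pt "0 0 0 0 0 0.26 30" --pt "0 0 0 0 0 0.26 30"

```text
time_s: 17.25
eef_pos: [0.4926, 0.1999, 0.1686]
orientation: [0.001, -0.043, 0.999, 0.001]
wrist_force: [-4.1, -1.3, 5.1]
grip_width: 0.0366
```

```bash
python3 -c "
from h import *
delta((.4911,.1995,.1685),94.9)"
```

```text
t 17.25 pos [492.6 199.9 168.6] jaw 94.9 F [-4.1 -1.3  5.1] M [-0.29  1.48 -0.03] w 36.6
rot [0.013 0.016 0.001] shift [ 0.051 -0.01   0.002]
```

play_rows --pt "0 0 0 0.03 -0.01 -0.02 30" --pt "0 0 0 0.05 -0.01 -0.025 30" --pt "0 0 0 0.05 -0.01 -0.025 30"

```text
time_s: 17.55
eef_pos: [0.4918, 0.1999, 0.1686]
orientation: [0.001, -0.043, 0.999, 0.001]
wrist_force: [1.9, 0.2, 6.1]
grip_width: 0.0365
```

```bash
python3 -c "
from h import *
delta((.4918,.1995,.1685),94.9)"
```

```text
t 17.55 pos [491.8 199.9 168.6] jaw 94.9 F [1.9 0.2 6.1] M [ 0.03 -0.68  0.02] w 36.5
rot [ 0.016  0.022 -0.   ] shift [ 0.001 -0.014  0.002]
```

play_rows --pt "0 0 0 0 0 0 45" --pt "0 0 0 0 0 0 60" --pt "0 0 0 0 0 0 75" --pt "0 0 0 0 0 0 75" --pt "0 0 0 0 0 0 75"

```text
time_s: 18.05
eef_pos: [0.4896, 0.1993, 0.1662]
orientation: [-0.002, -0.042, 0.999, 0.0]
wrist_force: [0.2, -0.3, 0.2]
grip_width: 0.075
```

play_rows --pt "0 0 0 0 0 -0.3 80" --pt "0 0 0 0 0 -0.8 80" --pt "0 0 0 0 0 -1.5 80" --pt "0 0 0 0 0 -2.5 80" --pt "0 0 0 0 0 -3.5 80" --pt "0 0 0 0 0 -4 80" --pt "0 0 0 0 -1 -4 80" --pt "0 0 0 0 -2.5 -4 80" --pt "0 0 0 0 -4 -4 80" --pt "0 0 0 0 -5 -4 80"

```text
time_s: 19.05
eef_pos: [0.5027, 0.0475, 0.2874]
orientation: [-0.001, -0.042, 0.999, 0.0]
wrist_force: [0.3, -0.2, 0.2]
grip_width: 0.0797
```

play_rows --pt "0 0 0 0 -1 0 80" --pt "0 0 0 0 -2 0 80" --pt "0 0 0 0 -2 0 80" --pt "0 0 0 0 -2 0 80"

```text
time_s: 19.45
eef_pos: [0.5079, -0.0104, 0.2868]
orientation: [-0.001, -0.042, 0.999, 0.001]
wrist_force: [-0.2, 0.5, 0.1]
grip_width: 0.0801
```

```bash
python3 - <<'E'
from h import *
import fit
s=env.state(); print(s["eef_pos"],s["wrist_force"])
fit.run(4,lo=(.168,.184))
out=[]
for c,(x,y,w,h) in (("top",(195,190,80,60)),("side",(262,115,80,60))):
    i,d=grab_frame(c); P=heights(c,d); cv2.imwrite(f"pics/{c}9.png",i[:,:,::-1])
    Z=P[y:y+h,x:x+w,2]; print(c,"lift top z",np.round(1000*np.median(Z[(Z>.178)&(Z<.2)]),1))
    if c=="top": print("lift rect",np.round(rect("top",(P[:,:,2]>.182)&(P[:,:,2]<.196),.187,(215,195,45,50)),1))
    out.append(cv2.resize(np.clip(i[y:y+h,x:x+w,::-1]*1.5,0,255).astype(np.uint8),(400,300),interpolation=cv2.INTER_CUBIC))
cv2.imwrite("pics/c9.png",np.hstack(out))
E
```

```text
[ 0.50791602 -0.01042861  0.28678835] [-0.16006736  0.49181607  0.0669098 ]
side lift 123 yaw 3.6 front y@491.5 179.8 centre y 198.8 with yaw4.9: 198.9
side heel 530 yaw 4.3 front y@491.5 181.6 centre y 198.6 with yaw4.9: 198.5
top lift top z nan
  return _methods._mean(a, axis=axis, dtype=dtype,
  ret = ret.dtype.type(ret / rcount)
Traceback (most recent call last):
  File "h.py", line 31, in rect
    c=max(cv2.findContours(M,cv2.RETR_EXTERNAL,cv2.CHAIN_APPROX_NONE)[0],key=cv2.contourArea)[:,0]
      ~~~^^^^^^^^^^^^^^^^^^^^^^^^^^^^^^^^^^^^^^^^^^^^^^^^^^^^^^^^^^^^^^^^^^^^^^^^^^^^^^^^^^^^
ValueError: max() iterable argument is empty
```

The arm still hides the heel from the top camera, so I move it farther away.

play_rows --pt "0 0 0 0 -1.5 -1 80" --pt "0 0 0 0 -3 -1 80" --pt "0 0 0 0 -4.5 -1 80" --pt "0 0 0 0 -6 -1 80" --pt "0 0 0 0 -7.5 -1 80" --pt "0 0 0 0 -8 -1 80" --pt "0 0 0 0 -8 -1 80" --pt "0 0 0 0 -8 -1 80"

```text
time_s: 20.7
eef_pos: [0.5284, -0.2487, 0.3158]
orientation: [-0.001, -0.042, 0.999, 0.001]
wrist_force: [-0.6, -1.2, 0.6]
grip_width: 0.0797
```

```bash
python3 - <<'E'
from h import *
import fit
fit.run(4,lo=(.168,.184))
out=[]
for c,(x,y,w,h) in (("top",(195,190,80,60)),("side",(262,115,80,60))):
    i,d=grab_frame(c); P=heights(c,d); cv2.imwrite(f"pics/{c}9.png",i[:,:,::-1])
    out.append(cv2.resize(np.clip(i[y:y+h,x:x+w,::-1]*1.5,0,255).astype(np.uint8),(400,300),interpolation=cv2.INTER_CUBIC))
    cv2.imwrite("pics/c9.png",np.hstack(out))
    Z=P[y:y+h,x:x+w,2]; print(c,"lift top z",np.round(1000*np.median(Z[(Z>.178)&(Z<.2)]),1))
    if c=="top": print("lift rect",np.round(rect("top",(P[:,:,2]>.182)&(P[:,:,2]<.196),.187,(215,195,45,50)),1))
print(env.state()["eef_pos"])
E
```

```text
side lift 125 yaw 4.6 front y@491.5 179.6 centre y 198.6 with yaw4.9: 198.8
side heel 513 yaw 4.0 front y@491.5 181.5 centre y 198.6 with yaw4.9: 198.6
top lift 46 yaw 1.7 front y@491.5 181.3 centre y 200.4 with yaw4.9: 198.8
top heel 121 yaw 4.7 front y@491.5 181.2 centre y 198.2 with yaw4.9: 198.2
top lift top z 187.0
lift rect [490.8 197.5  49.9  38.2   4.8]
side lift top z 187.4
[ 0.52835846 -0.24879952  0.31608154]
```

View pics/c9.png

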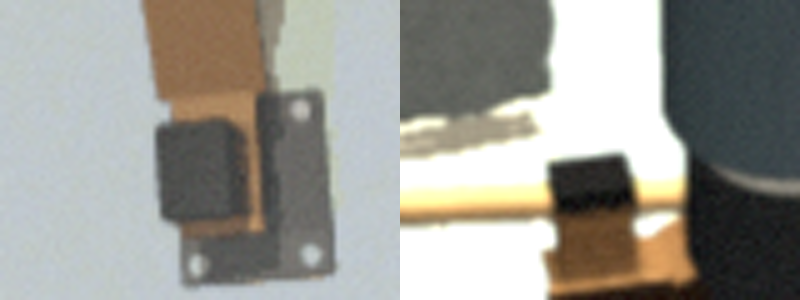

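The lift sits square on the heel: in the crop it is at top view (234,224) and side view (300,151). Its top is at 187.0 mm, which is home, and its yaw is 4.8° against the heel's 4.9°. I hand the job in.

```bash
python3 -c "
from bench import env
env.job_done()"
```

```text
the job is handed in; nothing more can be done
```

The large oblong lift is snapped into the heel and fully home. It held the pull test, I let go of it where it sits, and I handed the job in at about 21 s.

- **Press:** the highest reading I saw was about 18 N (19 N with side force). The tongue snapped in partway down, and the lift then met a hard stop at the expected height.
- **Pull:** the force rose to about 16.5 N at the wrist, roughly 15.7 N on the lift after taking off its own weight. I held it about 1.4 s without creep. The highest reading was 16.7 N vertical, just under 17 N with side force.
- **Uneven spots in the pull:** side forces reached about 5 N on the way up before I trimmed them out. I also paused at about 14–15 N, then raised the force a little. I read forces only at the end of each call, so short peaks between readings were not seen.
- **Final checks:** both cameras put the lift's top at 187 mm, which is home. The top camera gives its centre as (490.8, 197.5) mm against (491.2, 198.1) for the heel, and its yaw as 4.8° against 4.9°. The gripper was clear.
- **Checks that disagreed:** the top camera's fit of the lift's front face gave a yaw of 1.7° from only 46 points, so I went by the outline instead. Early single depth readings suggested a 2 mm offset in y, which averaging did not confirm.
- **Not checked:** I did not inspect the other items on the counter at the end. The arm only touched the lift, though it may have brushed the rack lightly (6.5 N) while gripping it.

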